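Wind the ratchet tensioner to its index post and refit the cover

TASK

Lift the loose cover off the ratchet tensioner and set it down upright on the bench, then wind the knob clockwise (letting go and taking it again as needed, the sprung pawl holds it) until its pointer stands at the index post inside the drum and the pawl has caught that tooth; do not wind past it, for the wheel cannot go back. Then put the cover back on the drum so that it sits fully down and level, leaving the cup, the square tube and the piece of angle steel where they stand.

Things in the scene. Friction and masses are not known exactly. Their poses are not given: they have to be found in the camera images.
- tensioner: Ratchet tensioner fixed to the bench: upright open grey drum, 136 mm diameter, wall 4, rim 50 mm above the bench, four 8 mm high ears reaching 95 mm out. Origin: on the drum's axis at bench height; z up, x points to the index post. Inside: 12-tooth ratchet wheel (84 mm diameter, top at 36 mm), pawl at the +y side, knob on the axis. Its place and heading vary by start.
- index_post (a point): Top of the index post, a plain round steel pin of 9 mm diameter inside the drum, 56 mm from the axis, 45 mm above the bench (5 mm below the rim).
- knob_grip (a point): Point on the drum's axis at the height to grip the knob, 76 mm above the bench. The knob is a black upright bar, 50 mm long, 16 mm thick, from 60 to 92 mm above the bench (all above the drum's rim), its middle 3 mm from the axis, away from the pointer. For its heading use the pointer tip.
- pointer_tip (a point): Tip of the short steel pointer nose under one end of the knob's bar, 35 mm from the axis, 63 mm above the bench; the line from the axis to it is the long direction of the bar.
- knob (a joint): Angle of knob and wheel, rad, growing clockwise seen from above; pointer at the index post at 2.618. Teeth every 0.524 from 0; starts caught at 0, 0.524 or 1.047, so 1.57 to 2.62 to go: two or three grasps. A spring pulls it back with 0.06 to 0.12 N m; let go, it falls back onto the last tooth caught. Wind 0.05 to 0.35 past the tooth wanted and let go; 0.5 past catches the next, too far.
- pawl (a joint): Angle of the sprung pawl in rad: about 0 when it lies dropped behind a tooth, up to about 0.2 while a tooth lifts it.
- cover: Loose sheet-steel cover, about 0.35 kg, 149 mm diameter, 88 mm high: flange with a 10 mm skirt that goes outside the drum (about 3 mm play all round), crown 90 mm wide up to 61 mm, black bar handle on top. Origin: centre of its lowest edge, z up, x along the handle. Seated on the drum (start and end, any heading) its origin is 40 mm above the bench on the drum's axis; set on the bench, 0.
- cover_center (a point): Centre of the cover, on its axis, 44 mm above its lowest edge.
- cover_handle (a point): Centre of the cover's black bar handle, 74 mm above its lowest edge. The handle is 60 mm long (along the cover's x), 14 mm thick, from 61 to 87 mm above the lowest edge.
- cup: Loose brown paper coffee cup, 88 mm diameter at the top, 98 mm high; bystander. Origin: centre of its underside.
- square_tube: Loose short piece of dark square steel tube, 55x55x52 mm; bystander. Origin: centre of its underside.
- angle: Loose offcut of dark angle steel, 55x70x50 mm; bystander. Origin: centre of its underside. Clear of all bystanders: the bench 0.19 m beside the drum's axis (same x), on the side towards y = 0, has room for the cover.
Mind the look-alikes: they are no part of the job. What is shaped like the tensioner but orange is not meant. There is more than one size of the cover; the one meant has the size given above.

How it is judged:
On the way, in this order (a step that is already met when the one before it is completed fails the run):
1. the cover is off and stands upright on the bench, let go (z of cover in the frame of tensioner below 0.006 m and horizontal distance between cover and tensioner above 0.13 m and angle between cover's own z axis and vertical below 0.1 rad and contact force between the fingers and cover below 0.1 N and linear speed of cover below 0.02 m/s), for 0.2 s.
2. the pointer stands at the index post and the pawl has dropped behind that tooth (value of joint knob between 2.52 and 2.72 rad and value of joint pawl below 0.06 rad and z of cover in the frame of tensioner below 0.006 m), for 0.3 s.
At the end, for the whole second after the job is handed in: The knob rests at the index post (2.62 rad within 0.1) with the pawl dropped behind that tooth (below 0.06 rad), and the cover lies at rest on the drum: centred within 7 mm, at its seated height within 3 mm, level within 0.04 rad, let go (value of joint knob between 2.52 and 2.72 rad and value of joint pawl below 0.06 rad and horizontal distance between cover and tensioner below 0.007 m and z of cover in the frame of tensioner between 0.037 and 0.043 m and angle between cover's own z axis and vertical below 0.04 rad and linear speed of cover below 0.01 m/s); the robot touches nothing.
It fails at once if a bystander (cup, square tube, angle steel) is moved by more than 20 mm (distance of any of cup, square_tube, angle from where it was at the start of the episode above 0.02 m).
It fails at once if the cover is tipped over (more than 60 degrees) (angle between cover's own z axis and vertical above 1.05 rad).
It also fails if it takes over 72 s, if anything falls off the work surface, if the arm or the gripper's body presses on something with over 40 N, if the wrist force passes 120 N, or if a joint passes its speed limit or range.

ROBOT

A 6-joint arm with a two-finger parallel gripper is mounted at the origin on a cart in front of the work surface, level with it; the furniture and walls round the work are solid. World frame = base frame: x ahead of the robot, y to its left, z up, the work surface at z = 0. Lengths are in m, angles in rad, forces in N, time in s.
With the tool pointing down it reaches from about 0.3 to 0.85 m from the base axis. Payload 5.4 kg.
Tool frame: the origin (TCP) lies on the centre line of the jaws, within the pads' length; the fingertips stand 22 mm ahead of it and the grasp point (between the pads) lies 3 mm ahead of it; z points along the fingers, y is the line along which they close (so a half turn about z gives the same grasp; the last joint's range is limited). The gripper opens to 85 mm and grips with 20 to 120 N. Pads are 22 mm wide; open, the fingers measure 114 mm over their backs; the gripper's body (76 mm by 85 mm) begins 54 mm behind the grasp point. The pads swing forward as they close: fully open they stand 13 mm farther back than shut.
Start: joints at [1.049, 0.158, 1.597, -0, 1.386, -0.21], TCP at [0.176, 0.547, 0.253] pointing down, gripper open.
Joint ranges: [-2.91, 2.91], [-0.94, 2.29], [0.18, 2.7], [-1.29, 4.43], [0.17, 2.64], [-3, 3]. Speed limits (rad/s): [2.57, 2.57, 3.14, 3.14, 3.14, 3.14].

INTERFACE

Orientations are given as a unit quaternion [w, x, y, z].
In Python, from workcell import env gives the robot as it stands.
- The arm moves only by the tool send_rows, never from a script. Its argument "rows" is a list of rows, each a list of 3 entries, a list of its own where there are three numbers: the opening, from 0 (shut) to 1 (fully open), then the shift along the world's x, y, z in m, then the turn about the world's z in degrees. In form: [[grip, [tx, ty, tz], turn], ...]. A call has 1 to 12 rows; each row is the pose to reach, as a shift and turn from the pose commanded when the call began; what a row does not reach only later rows make up. A row lasts 1/8 s, in which the tool goes at most 62.5 mm and 10.7 degrees, less where a joint would pass 70% of its speed; a pose out of reach is approached as far as the arm can. A call with a gripper value outside its range is refused whole. The fingers move at their own pace and stop on an object; "force" is the grip in N (left out, the last holds). Time passes only in rows, so rows that repeat a pose let the fingers close. It gives the time, the measured TCP pose, the force, the opening and the grip force at its end, in the units of the state.
- env.sense(): the state, without advancing time (a new reading comes with each control period).
- env.camera(name): name is "side" or "top"; returns (picture, depth): 400x640x3 uint8, blue, green, red; 400x640 float32, m along the optical axis (not along the pixel's ray), 0 where there is no reading.
- env.camera_info(name): a dict with "vfov" (degrees; the focal length in pixels is half the picture's height over the tangent of half this angle, whatever the lens; pixels are square), "cx", "cy" (the principal point, pixels), "rvec" (rotation vector, rad) and "tvec" (3), from world to camera coordinates, as OpenCV has them. Camera axes: x right, y down, z forward; pixel columns grow to the right and rows downward; lengths in m; the calibration is good to about 2 mm. A picture is of the moment at which its call begins. camera_info takes no time and is no camera call.
- env.hand_in(): hands the job in; it is judged then, once.
Trained networks look in the newest picture that a camera, given by its name, has taken for a name from the list of things; names that differ only in an ending like _2 or _b are one class to them, and where a whole thing is asked for, a point or a joint stands for the part that bears it (a point fixed in the world has none). Each returns a list of dicts, best first, with "p" (0 to 1); they miss things now and then, are a little off and sometimes report something else, mostly with a low value. They report only what shows in the picture. A call takes as long as a camera call. They do not tell look-alikes from the thing itself.
- env.outline_of(camera, name): "pixels" (400x640 bool, what is visible of it) and "xy" ([column, row] in pixels, amid what is visible of it).
The state is a dict: "time_s": time; "q": joint angles; "qvel": joint speeds; "effort": joint torques, N m; "tool_pos": TCP position; "eef_rot": TCP orientation; "force": force on the tool from outside, world axes, zero at the start; "moment": the same for the moment, N m; "width": finger opening in m; "finger_force": force on a finger pad.
Only numpy, scipy, OpenCV 4.12 (cv2) and the standard library are available. Lean on these libraries where they do the work, as an engineer would, in place of code of your own. Each camera call takes 0.05 s, during which the arm holds its last target. There are 200 camera calls.

## Working session

There is one attempt and no reset: what is moved stays moved. The work goes in short steps, Python scripts to look and compute and a tool call to move; the robot and the scene stay as the last step left them, time stands still between calls to the robot, and variables do not carry over. Pictures are saved under pics/ and viewed, at most 10 in all, crops included, and the job is handed in when it is done.

Besides the shell and the picture viewer there is one more tool, called by a JSON object that holds its "api" and its "payload". send_rows: Moves the arm, as the interface text tells. Its arguments: {"type":"object","properties":{"rows":{"type":"array"},"force":{"type":"number"}},"required":["rows"]}

```bash
mkdir -p pics; cat > h.py <<'E'
import numpy as np, cv2
from workcell import env
def cam(n):
    i=env.camera_info(n); R=cv2.Rodrigues(np.array(i['rvec'],float))[0]; t=np.array(i['tvec'],float).ravel()
    return 200/np.tan(np.radians(i['vfov'])/2),i['cx'],i['cy'],R,t
def cloud(n,d):
    f,cx,cy,R,t=cam(n); v,u=np.mgrid[:400,:640]
    P=np.stack([(u-cx)/f*d,(v-cy)/f*d,d],-1)
    W=(P-t)@R; W[d<=0]=np.nan
    return W
def ray(n,px,z):
    f,cx,cy,R,t=cam(n); o=-R.T@t; r=R.T@np.array([(px[0]-cx)/f,(px[1]-cy)/f,1]); return o+r*(z-o[2])/r[2]
def proj(n,P):
    f,cx,cy,R,t=cam(n); c=R@np.array(P)+t; return np.array([f*c[0]/c[2]+cx,f*c[1]/c[2]+cy])
E
python3 - <<'E'
from h import *
s=env.sense();print(s['tool_pos'],s['eef_rot'],s['width'],s['time_s'])
for n in('top','side'):
    p,d=env.camera(n);cv2.imwrite(f'pics/{n}0.png',p);print(n,env.camera_info(n));W=cloud(n,d)
    for k in('tensioner','cover','cover_handle','cup','square_tube','angle'):
        for o in env.outline_of(n,k)[:3]:
            m=o['pixels']; print(n,k,round(o['p'],2),np.round(o['xy']),m.sum(),np.round(np.nanmedian(W[m],0),3),np.round(np.nanpercentile(W[m],[3,97],axis=0),3).tolist())
E
```

```text
[0.17609383 0.54677823 0.25227179] [-3.52361964e-04  1.55257623e-01  9.87873536e-01 -9.07000575e-04] 0.0854533958216061 0.0
top {'vfov': 53.54337720296579, 'cx': 321.78963466098656, 'cy': 199.90814192925453, 'rvec': array([ 2.18271147, -2.13432049,  0.1023251 ]), 'tvec': array([-0.00708934,  0.5644331 ,  1.38158223])}
top tensioner 0.68 [254. 261.] 1485 [0.354 0.243 0.014] [[0.289, 0.176, 0.002], [0.422, 0.315, 0.09]]
top tensioner 0.5 [330. 226.] 171 [ 0.486 -0.023  0.008] [[0.452, -0.067, -0.001], [0.609, 0.093, 0.017]]
top cover 0.95 [364. 156.] 527 [ 0.715 -0.138  0.012] [[0.678, -0.181, 0.003], [0.762, -0.101, 0.056]]
top cover_handle 0.87 [321. 209.] 1470 [0.532 0.009 0.056] [[0.468, -0.056, 0.001], [0.6, 0.077, 0.125]]
top cover_handle 0.86 [364. 162.] 594 [ 0.717 -0.138  0.011] [[0.677, -0.185, -0.002], [0.766, -0.097, 0.055]]
top cover_handle 0.66 [425. 193.] 146 [ 0.59  -0.365  0.032] [[0.569, -0.407, -0.004], [0.612, -0.336, 0.053]]
top cup 0.85 [440. 248.] 611 [ 0.408 -0.411  0.037] [[0.369, -0.438, -0.001], [0.448, -0.361, 0.098]]
top square_tube 0.7 [200. 226.] 318 [0.4
[... 610 characters left out ...]
9 -0.025  0.061] [[0.466, -0.064, 0.035], [0.591, 0.043, 0.125]]
side cover 0.66 [370. 246.] 537 [ 0.715 -0.162  0.017] [[0.676, -0.189, 0.002], [0.759, -0.111, 0.056]]
side cover_handle 0.92 [313. 216.] 1012 [ 0.53  -0.026  0.062] [[0.469, -0.064, 0.041], [0.592, 0.038, 0.124]]
side cover_handle 0.69 [369. 245.] 544 [ 0.714 -0.163  0.016] [[0.675, -0.191, 0.002], [0.76, -0.123, 0.056]]
side cup 0.66 [268. 287.] 1237 [ 0.407 -0.42   0.068] [[0.371, -0.441, 0.009], [0.442, -0.361, 0.098]]
side square_tube 0.46 [292. 180.] 171 [0.465 0.391 0.035] [[0.437, 0.382, 0.006], [0.492, 0.44, 0.052]]
side angle 0.58 [339. 294.] 445 [ 0.593 -0.395  0.033] [[0.568, -0.422, 0.003], [0.615, -0.344, 0.051]]
```

```bash
python3 -c "
import cv2,numpy as np
cv2.imwrite('pics/both.png',cv2.resize(np.vstack([cv2.imread('pics/top0.png'),cv2.imread('pics/side0.png')]),(480,600)))"
```

```text
(no output)
```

View pics/top0.png

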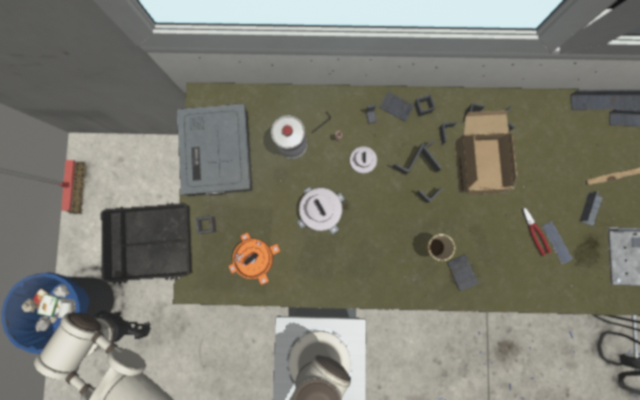

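The picture shows three candidates: the grey covered drum at (320,209), an orange open drum at (253,258), which is a look-alike, and a small cover at (364,158), about 90 mm wide. The one meant is at (320,209), because it is grey and its cover is about 149 mm wide. I'll confirm with a crop and measure it.

```bash
python3 - <<'E'
from h import *
from scipy.optimize import least_squares
ims=[]
for n,c in(('top',(320,209)),('side',(312,214))):
    p,d=env.camera(n);W=cloud(n,d)
    ims.append(cv2.resize(p[c[1]-50:c[1]+50,c[0]-65:c[0]+65],(780,600))[::2,::2])
    near=np.hypot(W[...,0]-.53,W[...,1]-.01)<.12
    for lo,hi in((.12,.135),(.095,.108),(.045,.06)):
        m=near&(W[...,2]>lo)&(W[...,2]<hi); P=W[m]
        (c0,sz,a)=cv2.minAreaRect((P[:,:2]*1000).astype(np.float32))
        ev=np.linalg.eigh(np.cov(P[:,:2].T))[1][:,1]
        print(n,lo,m.sum(),'z',np.median(P[:,2]),'rect c',np.round(c0,1),np.round(sz,1),round(a,1),'mean',np.round(P[:,:2].mean(0),4),'ang',np.degrees(np.arctan2(ev[1],ev[0])))
        if lo<.1:
            h=cv2.convexHull((P[:,:2]*1000).astype(np.float32))[:,0]; print('  enclosing',cv2.minEnclosingCircle(h))
    # dark pixels above z .09 = handle
    g=p.max(2); m=near&(g<70)&(W[...,2]>.1)
    P=W[m]; ev=np.linalg.eigh(np.cov(P[:,:2].T))[1][:,1]; print('dark',m.sum(),P.mean(0),np.degrees(np.arctan2(ev[1],ev[0])))
    q=np.argwhere(near&(g<70))[:,::-1].astype(np.float32); 
    (c0,sz,a)=cv2.minAreaRect(q); print('px rect',c0,sz,a, ray(n,c0,.127))
cv2.imwrite('pics/crop.png',np.hstack(ims))
E
```

```text
top 0.12 72 z 0.12538672256562938 rect c [532.5  10.8] [58.5 13.5] 30.0 mean [0.5319 0.0105] ang -149.79000260867574
top 0.095 478 z 0.1007092412468637 rect c [532.   10.9] [86.9 88.6] 46.8 mean [0.5319 0.0104] ang 118.12622847320743
  enclosing ((532.5072631835938, 10.716617584228516), 45.454898834228516)
top 0.045 823 z 0.053137077839356346 rect c [532.5  11. ] [144.9 147.3] 1.4 mean [0.5293 0.0101] ang 87.30976375920102
  enclosing ((532.344482421875, 10.956298828125), 74.18128967285156)
dark 25 [0.53006029 0.01091592 0.12661539] -149.55237052582262
px rect (319.54248046875, 206.9764404296875) (13.889386177062988, 1.554057240486145) 60.945396423339844 [0.53023267 0.01096909 0.127     ]
side 0.12 51 z 0.12535395981284786 rect c [530.7   3.7] [57.3 14.8] 25.8 mean [0.5297 0.0022] ang -151.2112808658155
side 0.095 210 z 0.10125590217329977 rect c [529.7  -1.2] [81.  88.2] 81.3 mean [ 0.5318 -0.0091] ang -174.427420664811
  enclosing ((529.5855712890625, 5.049509525299072), 47.518890380859375)
side 0.045 426 z 0.05371551686592582 rect c [530.3  -3.1] [127.6 143.5] 90.0 mean [ 0.5289 -0.0246] ang 176.78758510242375
  enclosing ((530.4497680664062, 4.966851234436035), 75.00115203857422)
dark 107 [0.53019719 0.00162996 0.11845102] -149.41469628388742
px rect (310.75238037109375, 225.30990600585938) (46.97089767456055, 54.375457763671875) 42.709388732910156 [ 0.52299582 -0.19435976  0.127     ]
```

View pics/crop.png

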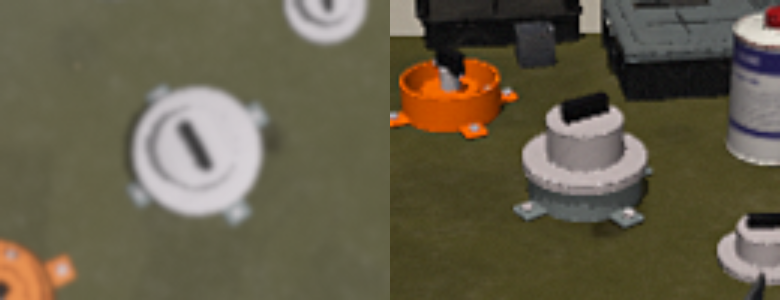

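The crop confirms it: a grey drum with a white cover and a black handle, left at crop (197,150) and right at (585,115). The orange drum and the small cover lie clearly apart. The two cameras agree on about (0.531, 0.008), with the handle at 30.2°. Moving above it.

{"api": "send_rows", "payload": {"rows": [[1,[0.03,-0.045,0],-10],[1,[0.06,-0.09,0],-20],[1,[0.09,-0.135,0],-30],[1,[0.12,-0.18,0],-40],[1,[0.15,-0.225,0],-50],[1,[0.18,-0.27,0],-60],[1,[0.21,-0.315,0],-70],[1,[0.24,-0.36,0],-80],[1,[0.27,-0.405,0],-90],[1,[0.3,-0.45,0],-100],[1,[0.33,-0.5,0],-110],[1,[0.355,-0.539,0],-120]], "force": 40}}

```text
time_s: 2.3
tool_pos: [0.5323, 0.0061, 0.2534]
eef_rot: [0.0, 0.934, 0.356, 0.0]
force: [1.2, 0.5, -0.0]
width: 0.0848
finger_force: 0.0
```

{"api": "send_rows", "payload": {"rows": [[1,[0,0,-0.03],-10],[1,[0,0,-0.06],-11.9],[1,[0,0,-0.09],-11.9],[1,[0,0,-0.09],-11.9],[1,[0,0,-0.09],-11.9]]}}

```text
time_s: 2.92
tool_pos: [0.5322, 0.0081, 0.1646]
eef_rot: [0.0, 0.965, 0.261, 0.001]
force: [0.6, -0.1, 0.6]
width: 0.0855
finger_force: 0.0
```

```bash
python3 - <<'E'
from h import *
s=env.sense();print(s['time_s'],s['tool_pos'],s['eef_rot'],s['q'],s['force'],s['width'])
p,d=env.camera('side');cv2.imwrite('pics/s1.png',cv2.resize(p[150:270,230:390],(800,600)))
E
```

```text
2.925 [0.53217697 0.00814008 0.16462776] [4.27837527e-04 9.65376932e-01 2.60857232e-01 8.36645437e-04] [-2.11933521e-01  1.33577235e-01  1.80734132e+00  6.33350437e-06
  1.19879472e+00  8.31040126e-01] [ 0.56039529 -0.14303104  0.56129738] 0.08554860423458953
```

View pics/s1.png

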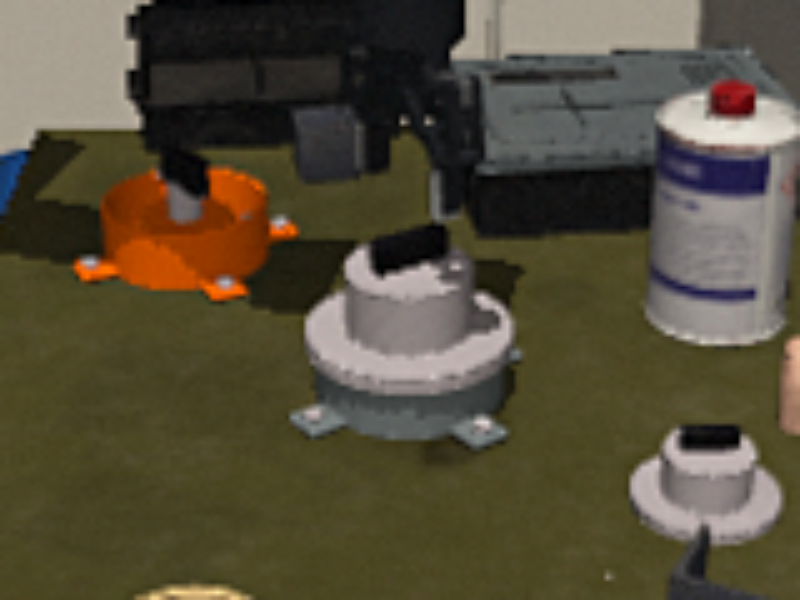

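```bash
python3 - <<'E'
from h import *
for n in('side','top'):
    for P in([.532,.008,.155],[.5535,-.029,.155],[.5105,.045,.155],[.532,.008,.127]): print(n,proj(n,P))
p,d=env.camera('side')
W=cloud('side',d)
m=(np.hypot(W[...,0]-.532,W[...,1]-.008)<.12)&(W[...,2]>.14)
q=np.argwhere(m);print(m.sum(),q.min(0),q.max(0)) if m.any() else print('none')
print(W[185:196,318:323].reshape(-1,3)[::6])
E
```

```text
side [311.5467334  188.81752145]
side [318.32800573 193.2351814 ]
side [305.10606434 184.62174752]
side [311.57504281 196.19468013]
top [320.30989733 205.6665656 ]
top [331.85630855 199.32384586]
top [308.73176326 212.02671146]
top [320.45102157 206.46478704]
3001 [ 69 271] [193 327]
[[ 5.51572833e-01 -4.27475050e-02  1.90990784e-01]
 [ 5.54668005e-01 -4.64368826e-02  1.88993975e-01]
 [ 5.58380637e-01 -3.89403828e-02  1.82067195e-01]
 [ 5.61875440e-01 -3.60505235e-02  1.77130669e-01]
 [ 5.65026396e-01 -3.91124165e-02  1.74834085e-01]
 [ 5.51649150e-01 -4.31932897e-02  1.69685333e-01]
 [ 5.54852148e-01 -4.53426184e-02  1.66994723e-01]
 [ 5.58921501e-01 -3.20927535e-02  1.57194768e-01]
 [ 5.81922114e-01  2.97586065e-01  5.81099353e-05]
 [ 5.85891598e-01  2.90715105e-01 -1.59625540e-03]]
```

The side view shows the finger at crop (445,190), which is where the calibration predicts it. Descending and gripping.

{"api": "send_rows", "payload": {"rows": [[1,[0,0,-0.02],0],[1,[0,0,-0.035],0],[1,[0,0,-0.035],0],[0,[0,0,-0.035],0],[0,[0,0,-0.035],0],[0,[0,0,-0.035],0],[0,[0,0,-0.035],0],[0,[0,0,-0.035],0],[0,[0,0,-0.035],0]], "force": 40}}

```text
time_s: 4.15
tool_pos: [0.5317, 0.0081, 0.1287]
eef_rot: [0.0, 0.965, 0.261, 0.0]
force: [0.5, -0.6, 2.4]
width: 0.0127
finger_force: 40.3
```

{"api": "send_rows", "payload": {"rows": [[0,[0,0,0.01],0],[0,[0,0,0.02],0],[0,[0,0,0.03],0],[0,[0,0,0.05],0],[0,[0,0,0.08],0],[0,[0,0,0.1],0],[0,[0,0,0.1],0]]}}

```text
time_s: 5.03
tool_pos: [0.5326, 0.008, 0.2306]
eef_rot: [0.001, 0.965, 0.261, 0.002]
force: [0.3, -0.2, -3.3]
width: 0.0132
finger_force: 39.5
```

{"api": "send_rows", "payload": {"rows": [[0,[0,-0.04,0],0],[0,[0,-0.09,0],0],[0,[0,-0.14,0],0],[0,[0,-0.19,0],0],[0,[0,-0.19,0],0],[0,[0,-0.19,-0.05],0],[0,[0,-0.19,-0.1],0],[0,[0,-0.19,-0.125],0],[0,[0,-0.19,-0.134],0],[0,[0,-0.19,-0.139],0],[0,[0,-0.19,-0.139],0],[0,[0,-0.19,-0.139],0]]}}

```text
time_s: 6.52
tool_pos: [0.5322, -0.1822, 0.0906]
eef_rot: [0.001, 0.965, 0.261, 0.001]
force: [1.3, -0.9, -3.6]
width: 0.0134
finger_force: 39.9
```

{"api": "send_rows", "payload": {"rows": [[0,[0,0,-0.001],0],[0,[0,0,-0.002],0],[0,[0,0,-0.002],0],[0,[0,0,-0.002],0]]}}

```text
time_s: 7.02
tool_pos: [0.532, -0.1822, 0.0887]
eef_rot: [0.001, 0.965, 0.261, 0.0]
force: [-2.2, 0.8, 5.2]
width: 0.0133
finger_force: 41.2
```

{"api": "send_rows", "payload": {"rows": [[1,[0,0,0],0],[1,[0,0,0],0],[1,[0,0,0],0],[1,[0,0,0],0],[1,[0,0,0.03],0],[1,[0,0,0.08],0],[1,[0,0,0.13],0],[1,[0,0,0.161],0],[1,[0,0,0.161],0]]}}

```text
time_s: 8.15
tool_pos: [0.5329, -0.1826, 0.2516]
eef_rot: [0.002, 0.965, 0.261, 0.002]
force: [-0.8, -0.8, -0.4]
width: 0.0853
finger_force: 0.0
```

```bash
python3 - <<'E'
from h import *
ims=[]
for n in('top','side'):
    p,d=env.camera(n);W=cloud(n,d);c=proj(n,[.531,.008,.06]).astype(int)
    ims.append(cv2.resize(p[c[1]-33:c[1]+33,c[0]-33:c[0]+33],(400,400),interpolation=cv2.INTER_CUBIC)); print(n,c)
    for k in('knob_grip','pointer_tip','index_post','cover_handle','knob','tensioner'):
        for o in env.outline_of(n,k)[:4]:
            m=o['pixels']; print(k,round(o['p'],2),np.round(o['xy'],1),m.sum(),np.round(np.nanmedian(W[m],0),3))
    for (x,y,lo,hi) in((.531,-.182,.08,.1),(.531,-.182,.005,.02),(.531,-.182,.055,.07),(.531,.008,.044,.056),(.531,.008,.085,.1)):
        m=(np.hypot(W[...,0]-x,W[...,1]-y)<.095)&(W[...,2]>lo)&(W[...,2]<hi)
        if m.sum()<4: continue
        P=W[m]; h=(P[:,:2]*1000).astype(np.float32); ev=np.linalg.eigh(np.cov(P[:,:2].T))[1][:,1]
        print((x,y,lo),m.sum(),np.round(cv2.minEnclosingCircle(h)[0],1),cv2.minEnclosingCircle(h)[1],'rect',cv2.minAreaRect(h),'z',np.median(P[:,2]),'ang',np.degrees(np.arctan2(ev[1],ev[0])))
cv2.imwrite('pics/k1.png',np.hstack(ims))
E
```

```text
top [320 208]
knob_grip 0.86 [253.4 258.8] 385 [0.353 0.241 0.036]
knob_grip 0.61 [319.5 209.6] 344 [0.53  0.012 0.036]
pointer_tip 0.81 [319.1 205.8] 381 [0.528 0.01  0.036]
pointer_tip 0.66 [251.7 254.4] 411 [0.354 0.241 0.036]
index_post 0.88 [252.3 259.3] 1508 [0.354 0.243 0.014]
index_post 0.83 [317.4 213.3] 1408 [0.53  0.01  0.011]
cover_handle 0.85 [365.7 160.5] 576 [ 0.715 -0.137  0.011]
cover_handle 0.65 [373.1 220.2] 557 [ 0.499 -0.177  0.014]
knob 0.8 [253.3 256. ] 392 [0.356 0.24  0.036]
knob 0.78 [318.9 208.7] 356 [0.529 0.01  0.036]
tensioner 0.97 [255.1 259.6] 1442 [0.356 0.242 0.014]
tensioner 0.86 [316.5 207.3] 1418 [0.531 0.012 0.011]
(0.531, -0.182, 0.08) 15 [ 514.  -191.2] 7.33097505569458 rect ((512.8290405273438, -191.17642211914062), (12.047747611999512, 11.936189651489258), 45.11216354370117) z 0.08539560078277908 ang -176.4549334134218
(0.531, -0.182, 0.005) 451 [ 527.2 -181.5] 88.42691802978516 rect ((521.0390625, -173.50775146484375), (155.65203857421875, 124.03973388671875), 55.053863525390625) z 0.012688000712443064 ang 46.707552741205085
(0.531, -0.182, 
[... 1629 characters left out ...]
0732422), 88.38709259033203) z 0.013868340751322893 ang 178.00682835758522
(0.531, -0.182, 0.055) 310 [ 529.2 -184.2] 47.04441833496094 rect ((529.1242065429688, -188.02066040039062), (85.71278381347656, 91.0518569946289), 69.28992462158203) z 0.061499716982503366 ang -178.88975895798686
(0.531, 0.008, 0.044) 167 [529.9   5.6] 70.12346649169922 rect ((530.5807495117188, 3.1584243774414062), (134.4191131591797, 132.8801727294922), 84.01065826416016) z 0.04827699934270579 ang 91.57214950649963
(0.531, 0.008, 0.085) 40 [533.1   1.9] 26.70361328125 rect ((530.6235961914062, 1.1038074493408203), (15.6719970703125, 52.36311340332031), 16.952674865722656) z 0.0906956047932822 ang 108.79468765147689
```

View pics/k1.png

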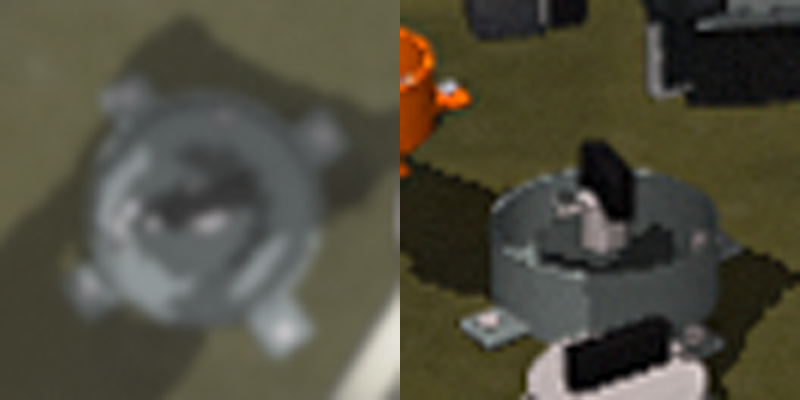

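```bash
python3 - <<'E'
from h import *
c=np.array([.532,.0105]);cs=np.array([.530,.0055])
def rep(l,P,c): v=P[:2]-c; print(l,np.round(P,3),'r',np.hypot(*v)*1000,'ang',np.degrees(np.arctan2(v[1],v[0])))
k=66/400
rep('post top',ray('top',(287+225*k,175+118*k),.045),c)
rep('post side',ray('side',(278+300*k,180+240*k),.045),cs)
rep('ptr side',ray('side',(278+165*k,180+203*k),.063),cs)
rep('ptr top',ray('top',(287+125*k,175+205*k),.063),c)
for e in((125,97),(325,135),(85,290),(285,330)): rep('ear',ray('top',(287+e[0]*k,175+e[1]*k),.008),c)
for n,cc in(('side',cs),('top',c)):
    p,d=env.camera(n);W=cloud(n,d)
    r=np.hypot(W[...,0]-cc[0],W[...,1]-cc[1])
    for lab,m in(('post',(abs(r-.056)<.006)&(W[...,2]>.0395)&(W[...,2]<.05)),('ptr',(abs(r-.032)<.006)&(W[...,2]>.055)&(W[...,2]<.068))):
        for P,col in zip(W[m],p[m]): print(n,lab,np.round(P,3),col,round(np.degrees(np.arctan2(P[1]-cc[1],P[0]-cc[0]))))
E
```

```text
post top [ 0.582 -0.002  0.045] r 52.02999160206714 ang -14.418833660484921
post side [ 0.587 -0.014  0.045] r 60.29165238031887 ang -18.499713445296727
ptr side [0.509 0.001 0.063] r 21.25543110727842 ang -168.9908488787497
ptr top [0.529 0.054 0.063] r 43.17105279968525 ang 94.37354571706855
ear [0.598 0.058 0.008] r 81.64442242760443 ang 35.66047567531684
ear [ 0.578 -0.062  0.008] r 85.90944330304507 ang -57.620402751856645
ear [0.482 0.079 0.008] r 84.45347257139404 ang 126.09411741006292
ear [ 0.461 -0.04   0.008] r 87.20764750802707 ang -144.23847533043966
side post [0.509 0.06  0.042] [70 72 68] 111
side post [0.505 0.05  0.044] [53 56 52] 119
side post [0.509 0.057 0.04 ] [44 44 42] 112
side post [0.583 0.005 0.042] [70 71 73] -1
side post [ 0.586 -0.002  0.045] [86 86 93] -8
side post [ 0.583 -0.004  0.042] [88 88 95] -10
side post [ 0.586 -0.006  0.043] [109 107 117] -11
side post [ 0.555 -0.05   0.048] [51 51 49] -65
side post [ 0.487 -0.039  0.04 ] [85 86 82] -134
side post [ 0.514 -0.054  0.048] [143 146 139] -105
side post [ 0.528 -0.056  0.049] [66 67 64] -92
side pos
[... 154 characters left out ...]
.067] [4 1 0] -69
side ptr [ 0.532 -0.023  0.066] [64 64 71] -85
side ptr [ 0.539 -0.024  0.066] [41 42 48] -73
side ptr [ 0.543 -0.019  0.063] [31 30 31] -62
top post [0.591 0.002 0.044] [84 84 83] -8
top post [0.587 0.005 0.045] [91 90 88] -6
top post [0.588 0.002 0.044] [96 95 95] -9
top post [ 0.588 -0.002  0.045] [95 94 94] -13
top post [ 0.585 -0.002  0.041] [99 97 98] -13
top post [0.512 0.063 0.044] [126 124 122] 111
top post [0.512 0.06  0.04 ] [134 133 132] 112
top post [0.509 0.063 0.04 ] [119 118 114] 114
top ptr [0.525 0.038 0.068] [90 89 90] 105
top ptr [0.521 0.042 0.064] [116 114 115] 109
top ptr [0.522 0.038 0.06 ] [118 117 118] 110
top ptr [0.521 0.035 0.067] [97 96 96] 114
```

The top crop shows the index post as a small dot at (225,118), at about −10°. The ears at 35° and −55° agree with that heading. The pointer nose is at the left, at (150,205), about 110°. The side crop shows the same post at (700,240). So 120° clockwise remains, and I'll wind 131° before letting go.

{"api": "send_rows", "payload": {"rows": [[1,[0,0.03,0],10],[1,[0,0.06,0],20],[1,[0,0.09,0],30],[1,[0,0.12,0],40],[1,[0,0.15,0],50],[1,[0,0.18,0],60],[1,[0,0.19,0],70],[1,[0,0.19,0],79.8],[1,[0,0.19,-0.06],79.8],[1,[0,0.19,-0.12],79.8],[1,[0,0.19,-0.15],79.8],[1,[0,0.19,-0.168],79.8]], "force": 40}}

```text
time_s: 10.45
tool_pos: [0.5305, 0.0084, 0.0786]
eef_rot: [-0.001, 0.573, 0.819, -0.0]
force: [0.4, -0.4, 0.6]
width: 0.0853
finger_force: 0.0
```

{"api": "send_rows", "payload": {"rows": [[1,[0,0,0],0],[0,[0,0,0],0],[0,[0,0,0],0],[0,[0,0,0],0],[0,[0,0,0],0],[0,[0,0,0],0],[0,[0,0,0],0]]}}

```text
time_s: 11.32
tool_pos: [0.5316, 0.008, 0.0814]
eef_rot: [0.0, 0.573, 0.819, -0.0]
force: [-2.8, -0.5, 6.8]
width: 0.0255
finger_force: 38.9
```

```bash
python3 - <<'E'
from h import *
s=env.sense();print({k:np.round(v,3) for k,v in s.items()})
E
```

```text
{'time_s': np.float64(11.325), 'q': array([-2.120e-01,  2.530e-01,  1.855e+00, -1.000e-03,  1.033e+00,
       -5.620e-01]), 'qvel': array([ 0.   ,  0.   , -0.   ,  0.001, -0.   , -0.001]), 'effort': array([ 2.6200e-01, -3.5468e+01, -2.7033e+01,  3.5800e-01, -9.6500e-01,
        1.9000e-02]), 'tool_pos': array([0.532, 0.008, 0.081]), 'eef_rot': array([ 0.   ,  0.573,  0.819, -0.   ]), 'force': array([-2.766, -0.536,  6.817]), 'moment': array([-0.122,  0.578,  0.057]), 'finger_force': np.float64(38.888), 'width': np.float64(0.025)}
```

Width of 25 mm instead of 16, with 7 N upward, suggests the fingertips are catching the hub just below the bar. I'll let go, rise 7 mm and grip again.

{"api": "send_rows", "payload": {"rows": [[0.6,[0,0,0],0],[0.6,[0,0,0],0],[0.6,[0,0,0.007],0],[0.6,[0,0,0.007],0],[0,[0,0,0.007],0],[0,[0,0,0.007],0],[0,[0,0,0.007],0],[0,[0,0,0.007],0],[0,[0,0,0.007],0]]}}

```text
time_s: 12.45
tool_pos: [0.5316, 0.008, 0.0884]
eef_rot: [0.0, 0.573, 0.819, -0.0]
force: [-4.5, -0.5, 9.9]
width: 0.0153
finger_force: 42.2
```

```bash
python3 - <<'E'
from h import *
s=env.sense();print({k:np.round(v,3) for k,v in s.items()})
p,d=env.camera('side');W=cloud('side',d);cv2.imwrite('pics/s2.png',cv2.resize(p[150:270,230:390],(800,600),interpolation=cv2.INTER_CUBIC))
E
```

```text
{'time_s': np.float64(12.45), 'q': array([-2.120e-01,  2.410e-01,  1.853e+00, -1.000e-03,  1.047e+00,
       -5.620e-01]), 'qvel': array([-0.   ,  0.001, -0.002, -0.   , -0.   , -0.001]), 'effort': array([  0.241, -34.174, -26.666,   0.36 ,  -1.024,   0.061]), 'tool_pos': array([0.532, 0.008, 0.088]), 'eef_rot': array([ 0.   ,  0.573,  0.819, -0.   ]), 'force': array([-4.461, -0.464,  9.872]), 'moment': array([-0.088,  0.539,  0.088]), 'finger_force': np.float64(42.198), 'width': np.float64(0.015)}
```

View pics/s2.png

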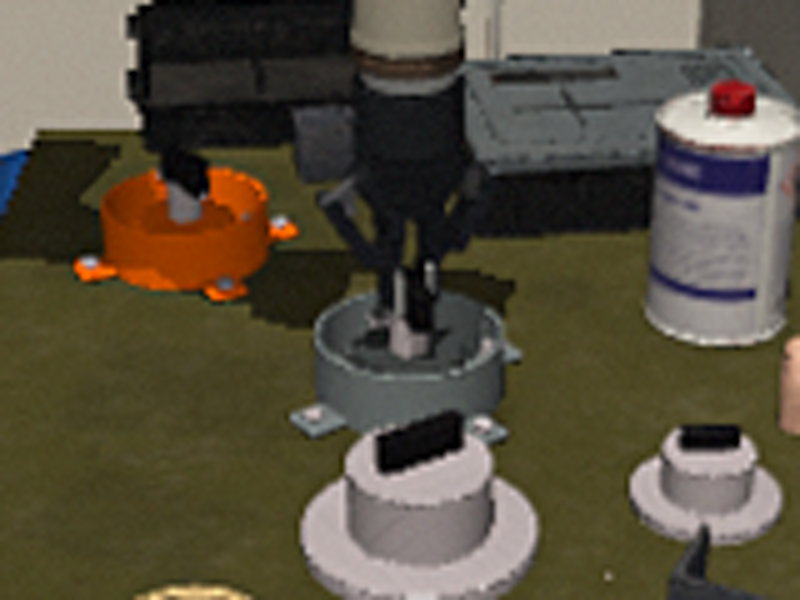

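The view shows the bar between both fingers at (415,310), at a width of 15.3 mm. Winding.

{"api": "send_rows", "payload": {"rows": [[0,[0,0,0],-8],[0,[0,0,0],-16],[0,[0,0,0],-24],[0,[0,0,0],-32],[0,[0,0,0],-40],[0,[0,0,0],-48],[0,[0,0,0],-56],[0,[0,0,0],-64],[0,[0,0,0],-70],[0,[0,0,0],-70]]}}

```text
time_s: 13.75
tool_pos: [0.5315, 0.0079, 0.0884]
eef_rot: [0.0, 0.94, 0.342, -0.0]
force: [-4.5, -0.2, 9.2]
width: 0.0153
finger_force: 42.3
```

```bash
python3 - <<'E'
from h import *
s=env.sense();print({k:np.round(v,3) for k,v in s.items()})
E
```

```text
{'time_s': np.float64(13.75), 'q': array([-2.120e-01,  2.410e-01,  1.853e+00, -1.000e-03,  1.048e+00,
        6.610e-01]), 'qvel': array([-0.   ,  0.   ,  0.   ,  0.002,  0.   , -0.028]), 'effort': array([  0.164, -34.022, -26.768,   0.482,  -1.217,   0.346]), 'tool_pos': array([0.531, 0.008, 0.088]), 'eef_rot': array([ 0.   ,  0.94 ,  0.342, -0.   ]), 'force': array([-4.546, -0.243,  9.202]), 'moment': array([-0.246,  0.683,  0.033]), 'finger_force': np.float64(42.268), 'width': np.float64(0.015)}
```

{"api": "send_rows", "payload": {"rows": [[0,[0,0,0],-8],[0,[0,0,0],-16],[0,[0,0,0],-24],[0,[0,0,0],-32],[0,[0,0,0],-40],[0,[0,0,0],-48],[0,[0,0,0],-56],[0,[0,0,0],-61],[0,[0,0,0],-61],[0,[0,0,0],-61]]}}

```text
time_s: 15.0
tool_pos: [0.5314, 0.0081, 0.0884]
eef_rot: [0.0, 0.983, -0.182, -0.0]
force: [-4.3, -0.6, 9.0]
width: 0.0152
finger_force: 42.3
```

```bash
python3 - <<'E'
from h import *
s=env.sense();print({k:np.round(v,3) for k,v in s.items()})
for n in('top','side'):
    p,d=env.camera(n);W=cloud(n,d)
    cc=[.532,.0105] if n=='top' else [.53,.0055]
    r=np.hypot(W[...,0]-cc[0],W[...,1]-cc[1])
    m=(abs(r-.034)<.006)&(W[...,2]>.056)&(W[...,2]<.069)
    for P in W[m]: print(n,np.round(P,3),round(np.degrees(np.arctan2(P[1]-cc[1],P[0]-cc[0]))))
E
```

```text
{'time_s': np.float64(15.0), 'q': array([-2.120e-01,  2.410e-01,  1.853e+00, -1.000e-03,  1.048e+00,
        1.724e+00]), 'qvel': array([ 0.001, -0.   , -0.001, -0.   ,  0.   ,  0.   ]), 'effort': array([ -0.115, -34.015, -26.774,   0.379,  -1.345,   0.099]), 'tool_pos': array([0.531, 0.008, 0.088]), 'eef_rot': array([ 0.   ,  0.983, -0.182, -0.   ]), 'force': array([-4.325, -0.636,  9.032]), 'moment': array([-0.091,  0.815,  0.097]), 'finger_force': np.float64(42.321), 'width': np.float64(0.015)}
side [ 0.558 -0.     0.065] -11
side [ 0.561 -0.006  0.068] -20
side [ 0.558 -0.003  0.062] -17
side [ 0.561 -0.008  0.065] -24
```

{"api": "send_rows", "payload": {"rows": [[1,[0,0,0],0],[1,[0,0,0],0],[1,[0,0,0],0],[1,[0,0,0],0],[1,[0,0,0.05],0],[1,[0,0,0.1],0],[1,[0,0,0.161],0],[1,[0,-0.05,0.161],10],[1,[0,-0.1,0.161],20],[1,[0,-0.15,0.161],30],[1,[0,-0.19,0.161],40],[1,[0,-0.19,0.161],50]]}}

```text
time_s: 16.6
tool_pos: [0.531, -0.1846, 0.248]
eef_rot: [0.0, 0.968, 0.252, -0.0]
force: [0.2, 1.6, -0.2]
width: 0.0852
finger_force: 0.0
```

{"api": "send_rows", "payload": {"rows": [[1,[0,0,0],1.2],[1,[0,0,0],1.2],[1,[0,0,0],1.2]]}}

```text
time_s: 16.98
tool_pos: [0.5315, -0.1812, 0.2483]
eef_rot: [0.0, 0.965, 0.26, -0.0]
force: [-0.2, -0.5, 0.1]
width: 0.0854
finger_force: 0.0
```

```bash
python3 - <<'E'
from h import *
ims=[]
s=env.sense();print(s['time_s'],s['tool_pos'],s['eef_rot'])
for n in('top','side'):
    p,d=env.camera(n);W=cloud(n,d);c=proj(n,[.531,.008,.06]).astype(int)
    ims.append(cv2.resize(p[c[1]-33:c[1]+33,c[0]-33:c[0]+33],(400,400),interpolation=cv2.INTER_CUBIC))
    cc=[.532,.0105] if n=='top' else [.53,.0055]
    r=np.hypot(W[...,0]-cc[0],W[...,1]-cc[1])
    for lo,hi,a,b in((.056,.068,.028,.04),(.039,.05,.05,.061),(.086,.1,0,.04)):
        m=(r>a)&(r<b)&(W[...,2]>lo)&(W[...,2]<hi); P=W[m]
        if lo<.08:
            print(n,lo,np.round(np.degrees(np.arctan2(P[:,1]-cc[1],P[:,0]-cc[0]))))
        else:
            ev=np.linalg.eigh(np.cov(P[:,:2].T))[1][:,1]; print(n,'bar',cv2.minAreaRect((P[:,:2]*1000).astype(np.float32)),np.degrees(np.arctan(ev[1]/ev[0])))
    m=(np.hypot(W[...,0]-.531,W[...,1]+.182)<.05)&(W[...,2]>.075)&(W[...,2]<.1);P=W[m]
    if m.sum()>5: print('handle',cv2.minAreaRect((P[:,:2]*1000).astype(np.float32)))
cv2.imwrite('pics/k2.png',np.hstack(ims))
E
```

```text
16.975 [ 0.53147019 -0.18119583  0.248316  ] [ 4.67527323e-06  9.65476083e-01  2.60491716e-01 -5.50165681e-06]
top 0.056 [ -5. -11. -12.]
top 0.039 [ -6.  -9. -13. -10. -13.  89. 111. 112. 120.]
top bar ((529.5602416992188, 11.197229385375977), (15.309325218200684, 48.81308364868164), 80.08574676513672) -10.013548431568957
handle ((512.8402099609375, -191.25453186035156), (11.949227333068848, 11.705167770385742), 44.83217239379883)
side 0.056 [ -4.  -3. -11.  -3.]
side 0.039 [ -8. -10. -13. -13. -13.]
side bar ((527.9517822265625, 4.373971462249756), (16.17243194580078, 45.698936462402344), 87.59205627441406) -6.308498541488082
handle ((531.428955078125, -185.79217529296875), (58.39262390136719, 15.455933570861816), 33.266395568847656)
```

View pics/k2.png

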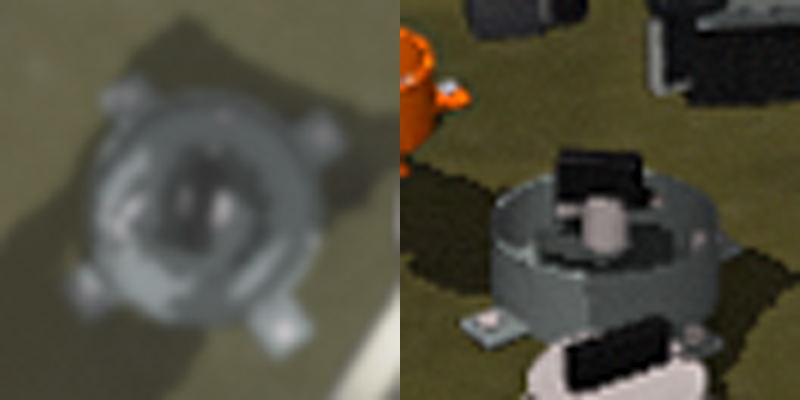

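The pointer now stands at about −10°, in line with the post: bar at (210,200) in the top crop, post at (225,118). Fetching the cover.

{"api": "send_rows", "payload": {"rows": [[1,[0,0,-0.06],0],[1,[0,0,-0.12],0],[1,[0,0,-0.15],0],[1,[0,0,-0.16],0],[1,[0,0,-0.16],0],[0,[0,0,-0.16],0],[0,[0,0,-0.16],0],[0,[0,0,-0.16],0],[0,[0,0,-0.16],0],[0,[0,0,-0.16],0],[0,[0,0,-0.16],0]], "force": 40}}

```text
time_s: 18.45
tool_pos: [0.5317, -0.182, 0.0888]
eef_rot: [0.0, 0.965, 0.261, 0.0]
force: [-0.2, 1.1, 3.6]
width: 0.0131
finger_force: 42.3
```

{"api": "send_rows", "payload": {"rows": [[0,[0,0,0.03],0],[0,[0,0,0.08],0],[0,[0,0,0.14],0],[0,[0,0,0.14],0],[0,[0,0.05,0.14],0],[0,[0,0.1,0.14],0],[0,[0,0.15,0.14],0],[0,[0,0.18,0.14],0],[0,[0,0.19,0.14],0],[0,[0,0.19,0.14],0],[0,[0,0.19,0.14],0]]}}

```text
time_s: 19.82
tool_pos: [0.5312, 0.0072, 0.2276]
eef_rot: [-0.0, 0.966, 0.26, -0.001]
force: [-0.2, -0.3, -4.4]
width: 0.0128
finger_force: 41.3
```

```bash
python3 - <<'E'
from h import *
s=env.sense();print(s['tool_pos'],s['eef_rot'],s['force'])
for n in('top','side'):
    p,d=env.camera(n);W=cloud(n,d)
    for z0 in (s['tool_pos'][2]-.0757,):
        m=(np.hypot(W[...,0]-.531,W[...,1]-.008)<.1)&(abs(W[...,2]-z0)<.006);P=W[m]
        print(n,m.sum(),np.median(P[:,2]),cv2.minEnclosingCircle((P[:,:2]*1000).astype(np.float32)))
E
```

```text
[0.53120704 0.00717584 0.22764228] [-8.70383094e-07  9.65547449e-01  2.60226466e-01 -5.56730862e-04] [-0.20189151 -0.34412123 -4.42889256]
top 291 0.15206782455767223 ((524.5778198242188, 10.58855152130127), 73.35346984863281)
side 391 0.15289444749461234 ((530.4028930664062, 4.271493911743164), 75.90076446533203)
```

{"api": "send_rows", "payload": {"rows": [[0,[0,0,-0.04],0],[0,[0,0,-0.07],0],[0,[0,0,-0.08],0],[0,[0,0,-0.085],0],[0,[0,0,-0.09],0],[0,[0,0,-0.093],0],[0,[0,0,-0.096],0],[0,[0,0,-0.099],0],[0,[0,0,-0.099],0],[0,[0,0,-0.099],0]]}}

```text
time_s: 21.18
tool_pos: [0.5315, 0.0082, 0.1294]
eef_rot: [0.0, 0.965, 0.261, 0.0]
force: [-0.0, -0.2, -3.6]
width: 0.0135
finger_force: 41.3
```

{"api": "send_rows", "payload": {"rows": [[0,[0,0,-0.001],0],[0,[0,0,-0.0015],0],[0,[0,0,-0.0015],0]]}}

```text
time_s: 21.55
tool_pos: [0.5317, 0.0082, 0.1288]
eef_rot: [0.0, 0.965, 0.261, 0.0]
force: [-4.5, -0.5, 6.0]
width: 0.0132
finger_force: 42.6
```

Seated at the original height. Releasing and clearing.

{"api": "send_rows", "payload": {"rows": [[1,[0,0,0],0],[1,[0,0,0],0],[1,[0,0,0],0],[1,[0,0,0],0],[1,[0,0,0.03],0],[1,[0,0,0.08],0],[1,[0,0,0.13],0],[1,[0,0.05,0.15],0],[1,[0,0.1,0.15],0],[1,[0,0.15,0.15],0],[1,[0,0.2,0.15],0],[1,[0,0.2,0.15],0]]}}

```text
time_s: 23.05
tool_pos: [0.5308, 0.2111, 0.2776]
eef_rot: [-0.0, 0.965, 0.263, -0.0]
force: [-0.0, -0.9, -0.4]
width: 0.0853
finger_force: 0.0
```

```bash
python3 - <<'E'
from h import *
s=env.sense();print(s['time_s'],s['tool_pos'],s['width'])
for n in('top','side'):
    p,d=env.camera(n);W=cloud(n,d)
    near=np.hypot(W[...,0]-.531,W[...,1]-.008)<.1
    for lo,hi in((.12,.135),(.095,.108),(.045,.06)):
        P=W[near&(W[...,2]>lo)&(W[...,2]<hi)]
        A=np.c_[P[:,:2]-P[:,:2].mean(0),np.ones(len(P))]; co=np.linalg.lstsq(A,P[:,2],rcond=None)[0]
        print(n,lo,len(P),np.median(P[:,2]),cv2.minEnclosingCircle((P[:,:2]*1000).astype(np.float32)),'tilt',co[:2])
cv2.imwrite('pics/s3.png',cv2.resize(p[150:270,230:390],(800,600),interpolation=cv2.INTER_CUBIC))
E
```

```text
23.05 [0.53077284 0.21109075 0.27756187] 0.0852803598359607
top 0.12 71 0.12616650007480254 ((531.82373046875, 11.159012794494629), 28.93639373779297) tilt [0.00608442 0.01678301]
top 0.095 472 0.10060298939199042 ((532.3187255859375, 10.982356071472168), 45.22047424316406) tilt [-0.00132212  0.0040268 ]
top 0.045 812 0.05300159853944793 ((532.3580932617188, 10.740321159362793), 74.14152526855469) tilt [0.00358524 0.0034759 ]
side 0.12 54 0.12532216173555813 ((531.7991333007812, 1.0310063362121582), 30.318675994873047) tilt [-0.18982131  0.31352173]
side 0.095 206 0.10122410733614007 ((530.8555297851562, 4.4608612060546875), 47.45868682861328) tilt [-0.00150367  0.04796408]
side 0.045 428 0.05361085771092696 ((529.3718872070312, 7.348273754119873), 78.09132385253906) tilt [0.00012078 0.02336884]
```

View pics/s3.png

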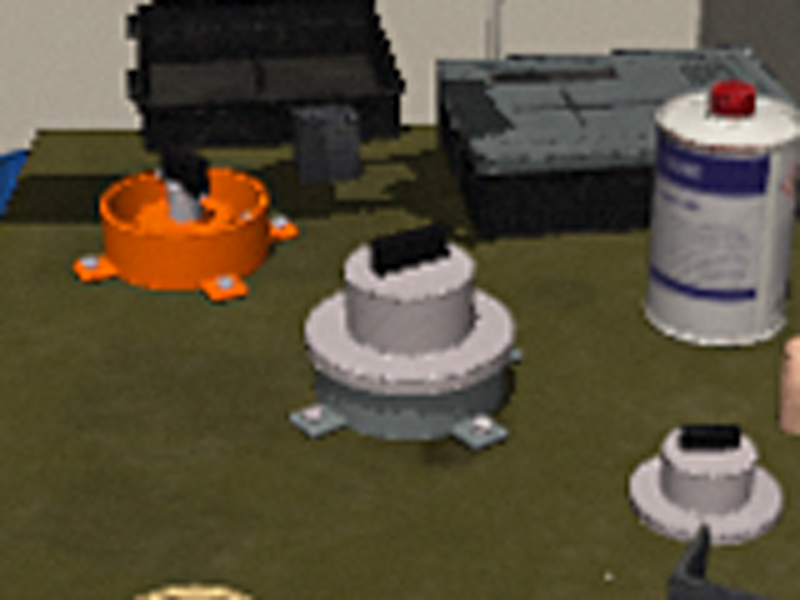

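The cover sits level on the drum at (410,310), in the same place as at the start. Handing in.

```bash
python3 -c "
from workcell import env
print(env.hand_in())"
```

```text
the job is handed in; nothing more can be done
None
```

I wound the knob to the index post in one 131° turn (the pointer lines up with it within a few degrees in both cameras), put the cover back level at its original height on the drum, left the bystanders alone, and handed the job in at about 23 s; no verdict came back.

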